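Free the mould block from the hold-down stand

TASK

Push the counterweighted hold-down arm of the stand up by its cross bar, past its balance point, so that it swings back and stays fully raised by itself. Then push the plaster block that it held down sideways along its channel until it rests against the upright end stop. Only push, with the outside of the fingers: do not take the bar or the block between the fingers, do not lift or tip the block, and leave the bottle, vial, beaker and spare block standing round the stand where they are.

Things in the scene. Friction and masses are not known exactly. Their poses are not given: they have to be found in the camera images.
- stand: Hold-down stand, fixed: aluminium base plate, 12 mm thick, with a block channel, end stop and hinged arm. Origin on the worktop below the arm's presser foot, at the middle of the block's first place. x points from the front (bar side) to the hinge, y along the channel away from the end stop, z up. The plate spans x -55..170, y -155..60 mm.
- channel (a point): Middle of the channel floor below the foot, 12 mm above the stand's origin. The channel runs along the stand's y between two steel rails, 67 mm apart inside, 8 mm wide, tops at z = 22 mm above the worktop, from y = -150 to 55 mm; open at the +y end, end stop at the -y end.
- press_hinge (a point): Middle of the arm's hinge axis, which is parallel to the stand's y, at x = 130, y = 0, z = 84 mm in the stand's frame, between two grey cheeks 104 mm high, 50 mm over both. The round steel counterweight (52 mm thick, 60 mm wide) sits on the arm's short tail, 64 mm from the axis, behind and above it at rest.
- press_arm (a joint): Arm angle, rad: about 0 at rest, rubber foot (30 mm wide) on the block; grows as the bar is pushed up and back; raised stop at 1.31. At 0 the arm slopes 25 degrees up from hinge to bar, at the stop it is 10 degrees past upright. Below 0.6 it falls back on the block, above it swings on to the stop by itself, damped, within a few seconds. Arm about 1 kg; needs a few newtons at the bar.
- push_bar (a point): Middle of the arm's cross bar: black rubber, 16 mm thick, 118 mm long, parallel to the stand's y, 19 mm end caps, 230 mm from the hinge axis. Moves with the arm: in the stand's frame at x = -78, z = 181 mm at rest, x = 16, z = 284 mm at joint 0.61. Its front and underside are free; the arm's 22 mm wide steel bar runs from it to the hinge.
- plaster_block: Cream plaster mould block with a bore in a side, 62 mm (along the stand's x) x 68 mm (along y) x 58 mm high, 0.26 kg, loose, standing in the channel under the arm. Origin at the centre of its underside, 12 mm above the worktop. The arm's foot holds it until the arm is raised.
- end_stop (a point): Middle of the face of the upright steel end stop, at x = 0, y = -145 mm, z = 35 mm in the stand's frame; the stop is 83 mm wide, its top at z = 52 mm. The block rests against it when the block's origin is at y = -111 mm in the stand's frame.
- spare_block: Bystander: smaller plaster block, 60 x 55 x 40 mm, loose on the worktop beyond the end stop; origin at the centre of its underside.
- dropper_bottle: Bystander: brown dropper bottle, 36 mm wide, 103 mm high, beside the hinge bracket on the side away from the end stop; origin at the centre of its underside.
- vial: Bystander: glass vial with white cap, 20 mm wide, 53 mm high, beyond the end stop; origin at the centre of its underside.
- beaker: Bystander: empty glass beaker, 54 mm wide, 68 mm high, beyond the end stop; origin at the centre of its underside.
Things that resemble listed ones, but are neither listed nor needed, are in the scene too. Leave any green or purple look-alike of the plaster_block alone.

How it is judged:
By the outcome, as a careful person would: the job done as asked, in the order asked, and still so for the second after the job is handed in, with the robot touching nothing.
It also fails if it takes over 48 s, if anything falls off the work surface, if the arm or the gripper's body presses on something with over 40 N, if the wrist force passes 120 N, or if a joint passes its speed limit or range.

ROBOT

A 6-joint arm with a two-finger parallel gripper is mounted at the origin on a cart in front of the work surface, level with it; the furniture and walls round the work are solid. World frame = base frame: x ahead of the robot, y to its left, z up, the work surface at z = 0. Lengths are in m, angles in rad, forces in N, time in s.
With the tool pointing down it reaches from about 0.25 to 0.775 m from the base axis. Payload 4 kg.
Tool frame: the origin (TCP) lies at the very end of the fingers, on their centre line; the grasp point (between the pads) lies robot.pinch_z behind it (robot.pinch_z is the distance from the TCP to the grasp point, in m); z points along the fingers, y is the line along which they close (so a half turn about z gives the same grasp; the last joint's range is limited). The gripper opens to 85 mm and grips with 20 to 120 N. Pads are 22 mm wide; open, the fingers measure 114 mm over their backs; the gripper's body (76 mm by 85 mm) begins 54 mm behind the grasp point. The pads swing forward as they close: fully open they stand 13 mm farther back than shut.
Start: joints at [-1.32, 0.087, 1.371, -0, 1.684, -0.103], TCP at [0.191, -0.516, 0.195] pointing down, gripper open.
Joint ranges: [-3.1, 3.1], [-0.76, 2.03], [0.27, 2.55], [-1.08, 4.22], [0.17, 2.65], [-2.57, 2.57]. Speed limits (rad/s): [2.79, 2.79, 3.14, 3.14, 3.14, 3.14].

INTERFACE

Orientations are given as a rotation vector (axis times angle).
In Python, from rig import robot gives the robot as it stands.
- The arm moves only by the tool jog_arm, never from a script. Its argument "increments" is a list of rows, each a list of 6 numbers: the shift along the tool's x, y, z in cm, then the turn, a rotation vector about the tool's x, y, z in degrees. A call has 1 to 10 rows; each row is the pose to reach, as a shift and turn from the pose commanded when the call began, along the tool's axes at that moment; what a row does not reach only later rows make up. A row lasts 1/8 s, in which the tool goes at most 62.5 mm and 10.7 degrees, less where a joint would pass 70% of its speed; a pose out of reach is approached as far as the arm can. A call with a gripper value outside its range is refused whole. "grip" is the gripper's target within -1 to 1 (shut at 1, half-way at 0, fully open at -1), set as the call begins (left out, the last holds). The fingers move at their own pace and stop on an object; "grip_force" is the grip in N (left out, the last holds). Time passes only in rows, so rows that repeat a pose let the fingers close. It gives the time, the measured TCP pose, the force, the opening and the grip force at its end, in the units of the state.
- robot.read_state(): the state, without advancing time (a new reading comes with each control period).
- robot.grab_frame(name): name is "scene" or "side" or "wrist"; returns a dict with "img" (480x640x3 uint8, blue, green, red), "range_z" (480x640 float32, m along the optical axis (not along the pixel's ray), 0 where there is no reading), "fov_y" (degrees; the focal length in pixels is half the picture's height over the tangent of half this angle, whatever the lens; pixels are square), "cx", "cy" (the principal point, pixels), "R" (3x3) and "t" (3): a world point X has camera coordinates R X + t. Camera axes: x right, y down, z forward; pixel columns grow to the right and rows downward; lengths in m; the calibration is good to about 2 mm. A picture is of the moment at which its call begins.
- robot.finish_job(): hands the job in; it is judged then, once.
The state is a dict: "time": time; "joints": joint angles; "qd": joint speeds; "tau": joint torques, N m; "eef_pos": TCP position; "orientation": TCP orientation; "wrist_force": force on the tool from outside, world axes, zero at the start; "moment": the same for the moment, N m; "width": opening from 0.0 (shut) to 1.0 (fully open); "grip_force": force on a finger pad.
Only numpy, scipy, OpenCV 4.12 (cv2) and the standard library are available. Lean on these libraries where they do the work, as an engineer would, in place of code of your own. Each camera call takes 0.05 s, during which the arm holds its last target. There are 200 camera calls.

## Working session

There is one attempt and no reset: what is moved stays moved. The work goes in short steps, Python scripts to look and compute and a tool call to move; the robot and the scene stay as the last step left them, time stands still between calls to the robot, and variables do not carry over. Pictures are saved under pics/ and viewed, at most 10 in all, crops included, and the job is handed in when it is done.

Besides the shell and the picture viewer there is one more tool, called after "Emit:" as name([rows], argument=value, ...), one row to a line, values as JSON. jog_arm: Moves the arm, as the interface text tells. Its arguments: {"type":"object","properties":{"increments":{"type":"array","items":{"type":"array","items":{"type":"number"}}},"grip":{"type":"number"},"grip_force":{"type":"number"}},"required":["increments"]}

```bash
mkdir -p pics; ls; cat > h.py <<'E'
import numpy as np, cv2
from rig import robot
def grab(n):
    f=robot.grab_frame(n); h=f["img"].shape[0]; f["f"]=h/2/np.tan(np.radians(f["fov_y"])/2); return f
def world(f):
    v,u=np.mgrid[0:480,0:640]; z=f["range_z"]
    c=np.stack([(u-f["cx"])/f["f"]*z,(v-f["cy"])/f["f"]*z,z],-1)
    return (c-np.array(f["t"]))@np.array(f["R"])   # R^T(c-t)
E
python3 - <<'E'
from h import *
a=grab("scene");b=grab("side")
for n,f in(("scene",a),("side",b)):
    cv2.imwrite(f"pics/{n}0.png",f["img"]); np.savez(f"{n}0.npz",P=world(f),img=f["img"],z=f["range_z"])
    print(n,-np.array(f["R"]).T@f["t"],f["fov_y"])
s=robot.read_state();print(s,robot.pinch_z)
E
```

```text
pics
scene [0.1981603  1.01463941 0.9230764 ] 44.03007897993897
side [0.15330217 0.90591474 0.69069707] 54.62911505314747
{'time': 0.1, 'joints': array([-1.32012186e+00,  8.79293519e-02,  1.37213779e+00, -4.77331530e-05,
        1.68361749e+00, -1.03081253e-01]), 'qd': array([ 1.09550390e-03, -1.67831775e-03, -1.68129166e-03, -1.99718794e-03,
        1.98168945e-03,  2.59799423e-05]), 'tau': array([ 2.79176464e-03, -3.53016114e+01, -3.14218497e+01, -1.46673592e-04,
        7.95170374e-03,  1.17457596e-06]), 'eef_pos': array([ 0.19038771, -0.51542243,  0.1936123 ]), 'orientation': array([-3.09052822e+00, -5.52410526e-01,  3.16379875e-04]), 'wrist_force': array([ 0.09955313, -0.52648098, -0.27418382]), 'moment': array([ 0.02080079,  0.02237058, -0.05772461]), 'grip_force': 0.0, 'width': 1.0026927197814022} 0.0187
```

View pics/scene0.png

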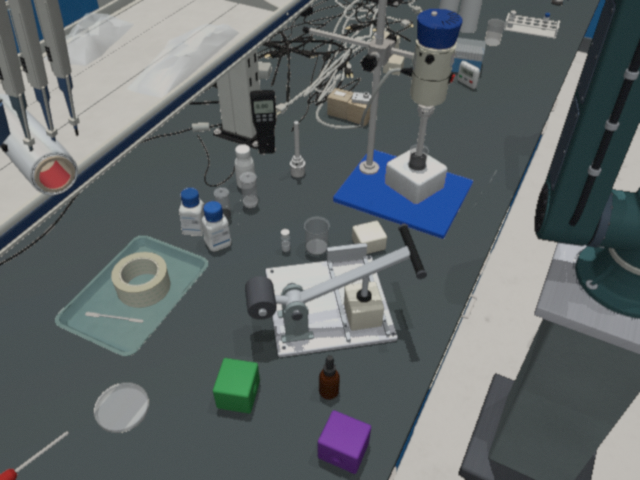

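View pics/side0.png

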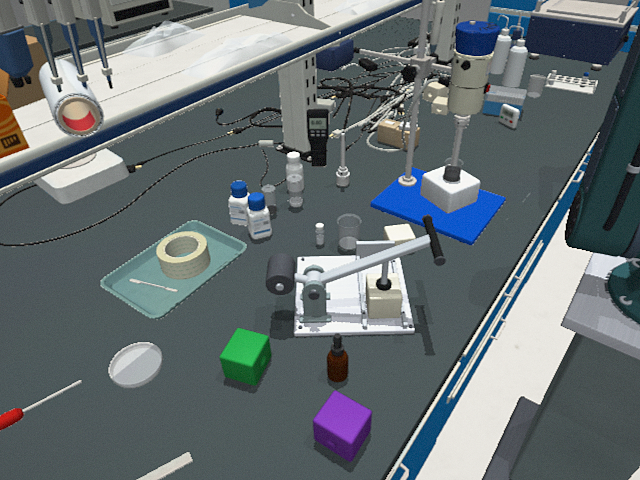

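The stand is in the middle (plate about (275–395, 260–350) in scene), with the bar at (413,250), counterweight at (260,297), block at (364,303) and end stop at (347,255). The bottle is at (330,378), and the beaker, vial and spare block lie beyond the end stop. Next I measure the stand's pose.

```bash
python3 - <<'E'
import numpy as np,cv2
for n,win in(("scene",(225,360,240,440)),("side",(210,345,260,450))):
    d=np.load(n+"0.npz");P=d["P"];im=d["img"].astype(int);z=d["z"]
    W=np.zeros(z.shape,bool);W[win[0]:win[1],win[2]:win[3]]=1;W&=z>0
    Z=P[...,2]; br=im.min(2)
    pl=W&(abs(Z-.012)<.005)&(br>110)
    q=P[pl][:,:2].astype(np.float32); r=cv2.minAreaRect(q); print(n,"plate",len(q),r, cv2.boxPoints(r).round(3).tolist(),np.median(Z[pl]))
    bar=W&(Z>.14)&(im.max(2)<70)
    p=P[bar]; p=p[p[:,0]<np.median(p[:,0])+.05]; c=np.median(p,0); _,_,v=np.linalg.svd(p-p.mean(0),full_matrices=0); t=(p-c)@v[0]
    print("bar",len(p),c,v[0],np.percentile(t,[1,99]),"mid",c+v[0]*np.percentile(t,[1,99]).mean())
    bl=W&(abs(Z-.070)<.004)&(im[...,2]-im[...,0]>12)&(br>90)
    p=P[bl]; print("blocktop",len(p),p.mean(0) if len(p) else 0, cv2.minAreaRect(p[:,:2].astype(np.float32)) if len(p)>5 else 0)
    # bystanders
    for nm,u,v_ in (("bottle",)+((330,380) if n=="scene" else (338,362)),("spare",)+((370,232) if n=="scene" else (398,232)),("beaker",)+((317,240) if n=="scene" else (348,235)),("vial",)+((286,240) if n=="scene" else (320,235)),("stop",)+((347,249) if n=="scene" else (375,243))):
        print(nm,P[v_,u].round(3),end=' ')
    print()
E
```

```text
scene plate 5079 ((0.5302319526672363, 0.3293653726577759), (0.22502465546131134, 0.266598105430603), 37.15513229370117) [[0.36000001430511475, 0.36800000071525574], [0.5210000276565552, 0.1550000011920929], [0.699999988079071, 0.29100000858306885], [0.5389999747276306, 0.5040000081062317]] 0.011988339100759344
bar 494 [0.37352911 0.31295153 0.18647903] [-0.60887693  0.79304274 -0.01876414] [-0.06779801  0.04937365] mid [0.37913819 0.30564588 0.18665189]
blocktop 250 [0.44542824 0.348771   0.0698114 ] ((0.4417017698287964, 0.35224443674087524), (0.05748612433671951, 0.06475989520549774), 35.79624557495117)
bottle [0.422 0.529 0.054] spare [0.511 0.159 0.04 ] beaker [0.597 0.24  0.048] vial [0.66  0.259 0.036] stop [0.53  0.235 0.049] 
side plate 4421 ((0.5834850668907166, 0.3361458480358124), (0.3153732717037201, 0.3155445456504822), 37.02434539794922) [[0.3630000054836273, 0.367000013589859], [0.5529999732971191, 0.11500000208616257], [0.8040000200271606, 0.3050000071525574], [0.6140000224113464, 0.5569999814033508]] 0.012775330302662747
bar 422 [0.3736142  0.31651896 0.18744417] [-0.61557837  0.78748446 -0.03052041] [-0.07042236  0.04537776] mid [0.38132266 0.30665784 0.18782635]
blocktop 573 [0.43911928 0.3576663  0.07042246] ((0.44304466247558594, 0.35090386867523193), (0.059771087020635605, 0.06777438521385193), 37.82209014892578)
bottle [0.421 0.531 0.054] spare [0.517 0.161 0.041] beaker [0.6   0.238 0.045] vial [0.661 0.261 0.032] stop [0.532 0.235 0.052]
```

```bash
cat >> h.py <<'E'
from scipy.spatial.transform import Rotation as Ro
O=np.array([.443,.351,0]); A=np.radians(37.2)
S=Ro.from_euler('z',A).as_matrix()
def st(p): return O+S@np.array(p)
def to_st(p): return S.T@(np.array(p)-O)
def ori(yaw,tilt):  # deg; tool y horizontal heading=yaw, z down tilted outwards by tilt towards heading
    h=np.array([np.cos(np.radians(yaw)),np.sin(np.radians(yaw)),0]);t=np.radians(tilt);u=np.array([0,0,1.])
    z=np.sin(t)*h-np.cos(t)*u; y=np.cos(t)*h+np.sin(t)*u
    return np.stack([np.cross(y,z),y,z],1)
def rows(wps,cur=None):  # wps: list of (world pos, R) -> jog rows
    s=robot.read_state() if cur is None else None
    p0,R0=(s["eef_pos"],Ro.from_rotvec(s["orientation"]).as_matrix()) if cur is None else cur
    for p,R in wps:
        print(np.r_[R0.T@(np.array(p)-p0)*100,np.degrees(Ro.from_matrix(R0.T@R).as_rotvec())].round(1).tolist(),end=',\n')
E
python3 - <<'E'
from h import *
for n in("scene","side"):
    P=np.load(n+"0.npz")["P"].reshape(-1,3); P=P[np.isfinite(P).all(1)]
    r=np.hypot(P[:,0],P[:,1]);a=np.degrees(np.arctan2(P[:,1],P[:,0]))
    for lo in range(-90,50,10):
        m=(a>=lo)&(a<lo+10)&(P[:,2]>.08)&(P[:,2]<.6)&(r>.2)
        if m.sum()>5: print(n,lo,np.percentile(r[m],2).round(2),P[m][np.argmin(r[m])].round(2))
az=lambda d:np.array([np.cos(np.radians(d)),np.sin(np.radians(d)),0])
E=np.array([0,0,.2])
print("call1");rows([(az(d)*r+E,ori(d,0)) for d,r in((-69.75,.5),(-69.75,.45),(-62,.42),(-54,.4),(-46,.4),(-38,.4),(-30,.4),(-22,.4),(-14,.4),(-6,.4))])
E
```

```text
scene -60 1.09 [ 0.61 -0.9   0.08]
scene -20 0.48 [ 0.46 -0.09  0.09]
scene -10 0.22 [ 0.22 -0.    0.21]
scene 0 0.21 [0.21 0.03 0.38]
scene 10 0.21 [0.19 0.07 0.55]
scene 20 0.2 [0.19 0.07 0.5 ]
scene 30 0.48 [0.17 0.1  0.13]
scene 40 0.48 [0.36 0.32 0.18]
side -80 1.29 [ 0.36 -1.23  0.19]
side -70 1.32 [ 0.46 -1.23  0.13]
side -60 1.1 [ 0.61 -0.9   0.09]
side -50 1.36 [ 0.93 -0.98  0.15]
side -40 0.91 [ 0.76 -0.49  0.35]
side -30 0.86 [ 0.81 -0.29  0.39]
side -20 0.62 [ 0.46 -0.08  0.09]
side -10 0.45 [ 0.22 -0.    0.2 ]
side 0 0.21 [0.21 0.03 0.38]
side 10 0.21 [0.2  0.05 0.38]
side 20 0.2 [0.18 0.08 0.38]
side 30 0.49 [0.17 0.1  0.13]
side 40 0.49 [0.36 0.32 0.19]
call1
[-0.0, -4.9, -0.6, -0.1, -0.0, 0.0],
[-0.0, -9.9, -0.6, -0.1, -0.0, 0.0],
[5.6, -13.3, -0.6, -0.1, -0.0, -7.7],
[10.8, -16.4, -0.6, -0.1, -0.0, -15.7],
[16.1, -18.3, -0.6, -0.1, -0.0, -23.7],
[21.0, -20.9, -0.6, -0.1, -0.0, -31.7],
[25.6, -24.2, -0.6, -0.1, -0.1, -39.7],
[29.6, -28.0, -0.6, -0.1, -0.1, -47.7],
[33.1, -32.4, -0.6, -0.1, -0.1, -55.7],
[35.9, -37.2, -0.6, -0.1, -0.1, -63.7],
```

```bash
python3 - <<'E'
from h import *
for n in("scene","side"):
    d=np.load(n+"0.npz");P=d["P"];r=np.hypot(P[...,0],P[...,1]);a=np.degrees(np.arctan2(P[...,1],P[...,0]))
    m=(r<.44)&(r>.16)&(a>-60)&(a<60)&(P[...,2]>.04)&(d["z"]>0)
    v,u=np.nonzero(m);print(n,len(v))
    for i in range(0,len(v),max(1,len(v)//14)):print(u[i],v[i],P[v[i],u[i]].round(2),d["img"][v[i],u[i]])
az=lambda d:np.array([np.cos(np.radians(d)),np.sin(np.radians(d)),0])
E=np.array([0,0,.22])
rows([(az(d)*r+E,ori(d,0)) for d,r in((-69.75,.5),(-69.75,.44),(-62,.40),(-53,.37),(-44,.36),(-35,.36),(-26,.36),(-17,.36),(-8,.36),(1,.36))])
E
```

```text
scene 12432
605 0 [ 0.22 -0.03  0.52] [63 46 27]
600 23 [0.22 0.   0.5 ] [42 37 32]
617 42 [0.18 0.07 0.51] [54 53 33]
625 59 [0.17 0.07 0.48] [53 52 32]
610 75 [0.18 0.08 0.46] [55 53 36]
598 91 [0.19 0.08 0.43] [54 53 33]
606 107 [0.17 0.08 0.4 ] [54 52 32]
574 124 [0.2  0.07 0.36] [45 37 30]
598 140 [0.16 0.08 0.35] [53 51 33]
593 157 [0.15 0.08 0.31] [50 49 32]
588 173 [0.15 0.1  0.29] [67 65 59]
437 188 [ 0.43 -0.04  0.05] [107 105 103]
569 204 [0.16 0.1  0.22] [55 53 35]
541 222 [0.2  0.1  0.16] [26 25 22]
side 8471
639 24 [ 0.22 -0.02  0.48] [51 40 26]
635 79 [0.19 0.08 0.43] [53 49 29]
627 103 [0.19 0.08 0.39] [55 53 28]
637 121 [0.17 0.08 0.37] [62 61 40]
610 137 [0.2  0.09 0.33] [46 45 28]
632 150 [0.16 0.08 0.32] [58 57 30]
592 163 [0.21 0.04 0.26] [48 39 33]
604 174 [0.18 0.1  0.27] [56 55 31]
619 184 [0.16 0.09 0.26] [61 62 38]
469 194 [ 0.44 -0.03  0.07] [139 138 136]
599 203 [0.17 0.1  0.22] [55 54 25]
588 214 [0.18 0.1  0.2 ] [58 52 24]
589 225 [0.17 0.1  0.18] [58 58 30]
566 237 [0.2  0.08 0.12] [18 11 14]
602 252 [0.14 0.08 0.12] [37 34 17]
[-0.0, -5.0, -2.6, -0.1, -0.0, 0.0],
[-0.0, -11.0, -2.6, -0.1, -0.0, 0.0],
[5.4, -15.3, -2.6, -0.1, -0.0, -7.7],
[10.6, -19.5, -2.6, -0.1, -0.0, -16.7],
[15.6, -22.5, -2.6, -0.1, -0.0, -25.7],
[20.5, -25.4, -2.6, -0.1, -0.0, -34.7],
[24.9, -28.9, -2.6, -0.1, -0.1, -43.7],
[28.6, -33.2, -2.6, -0.1, -0.1, -52.7],
[31.7, -37.9, -2.6, -0.1, -0.1, -61.7],
[34.0, -43.1, -2.5, -0.1, -0.1, -70.7],
```

Emit:
jog_arm([
  [0,-5,-2.6,0,0,0],
  [0,-11,-2.6,0,0,0],
  [5.4,-15.3,-2.6,0,0,-7.7],
  [10.6,-19.5,-2.6,0,0,-16.7],
  [15.6,-22.5,-2.6,0,0,-25.7],
  [20.5,-25.4,-2.6,0,0,-34.7],
  [24.9,-28.9,-2.6,0,0,-43.7],
  [28.6,-33.2,-2.6,0,0,-52.7],
  [31.7,-37.9,-2.6,0,0,-61.7],
  [34,-43.1,-2.5,0,0,-70.7],
], grip=1)

```text
time: 1.35
eef_pos: [0.3602, 0.008, 0.2192]
orientation: [-2.197, -2.246, 0.0]
wrist_force: [1.6, -0.5, 1.1]
width: 0.0
grip_force: 0.0
```

```bash
python3 - <<'E'
from h import *
az=lambda d,z:np.array([.36*np.cos(np.radians(d)),.36*np.sin(np.radians(d)),z])
rows([(az(9,.22),ori(9,0)),(az(18,.22),ori(18,0)),(az(27,.21),ori(27,0)),(az(36,.2),ori(36,0)),(st([-.15,.03,.17]),ori(37.2,10)),(st([-.15,.03,.15]),ori(37.2,20)),(st([-.15,.03,.13]),ori(37.2,30)),(st([-.15,.03,.115]),ori(37.2,40))])
E
```

```text
[4.8, -0.4, -0.1, -0.0, -0.0, -7.7],
[10.4, -1.6, -0.1, -0.0, -0.0, -16.7],
[15.6, -3.6, 0.9, -0.0, -0.0, -25.7],
[20.5, -6.4, 1.9, -0.0, -0.0, -34.7],
[27.7, -4.9, 4.9, -9.7, 3.1, -35.8],
[27.7, -4.9, 6.9, -19.4, 6.3, -35.6],
[27.7, -4.9, 8.9, -29.0, 9.4, -35.1],
[27.7, -4.9, 10.4, -38.7, 12.5, -34.5],
```

Emit:
jog_arm([
  [4.8,-0.4,0,0,0,-7.7],
  [10.4,-1.6,0,0,0,-16.7],
  [15.6,-3.6,0.9,0,0,-25.7],
  [20.5,-6.4,1.9,0,0,-34.7],
  [24.5,-6,3.5,-5,1.5,-35.8],
  [27.7,-4.9,5.5,-14,4.5,-35.7],
  [27.7,-4.9,7.5,-23,7.4,-35.4],
  [27.7,-4.9,9,-31,10,-35],
  [27.7,-4.9,10.4,-38.7,12.5,-34.5],
  [27.7,-4.9,10.4,-38.7,12.5,-34.5],
])

```text
time: 2.6
eef_pos: [0.3106, 0.2896, 0.1036]
orientation: [1.211, 2.426, 0.85]
wrist_force: [-0.0, 0.6, -0.4]
width: -0.0
grip_force: 0.0
```

```bash
python3 - <<'E'
from h import *
s=robot.read_state();print(s["joints"].round(2),to_st(s["eef_pos"]).round(4),Ro.from_rotvec(s["orientation"]).as_matrix().round(2).tolist(),ori(37.2,40).round(2).tolist())
f=grab("side");cv2.imwrite("pics/s1.png",cv2.resize(f["img"][130:370,230:550],(800,600)))
E
```

```text
[ 0.59 -0.76  2.31  0.04  0.91 -0.07] [-0.1426  0.0311  0.1036] [[-0.6, 0.62, 0.5], [0.8, 0.47, 0.37], [-0.0, 0.63, -0.78]] [[-0.6, 0.61, 0.51], [0.8, 0.46, 0.39], [0.0, 0.64, -0.77]]
```

View pics/s1.png

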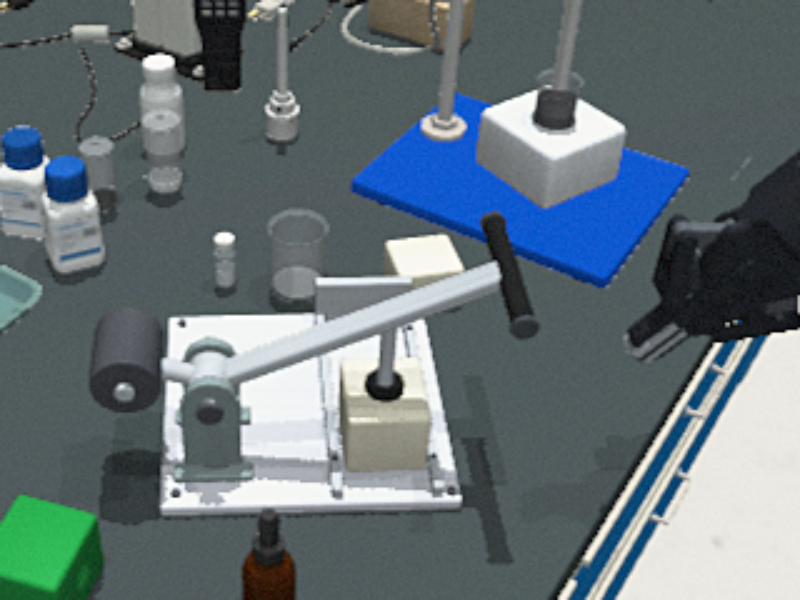

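The fingers (about (660,340)) sit in front of and below the bar's near half, and the path is clear. I move to just short of contact, then push along the arc.

```bash
cat >> h.py <<'E'
def lift(th,tilt=40,back=0,y=.03,c=.035):
    a=np.radians(25)+th; t=np.radians(tilt)
    B=np.array([.130-.23*np.cos(a),y,.084+.23*np.sin(a)])
    z=np.array([np.sin(t),0,-np.cos(t)]);yy=np.array([np.cos(t),0,np.sin(t)])
    return st(B+c*z-(.0225+back)*yy),ori(37.2,tilt)
E
python3 - <<'E'
from h import *
rows([lift(0,back=.05),lift(0,back=.025),lift(0,back=.008)]+[lift(t) for t in(.04,.1,.16,.22,.28,.34,.4)])
E
```

```text
[-0.1, 2.0, 1.9, -0.7, 0.3, -0.1],
[-0.1, 4.5, 1.9, -0.7, 0.3, -0.1],
[-0.1, 6.2, 1.9, -0.7, 0.3, -0.1],
[-0.1, 7.8, 1.5, -0.7, 0.3, -0.1],
[-0.1, 9.1, 1.0, -0.7, 0.3, -0.1],
[-0.1, 10.4, 0.5, -0.7, 0.3, -0.1],
[-0.1, 11.8, 0.2, -0.7, 0.3, -0.1],
[-0.0, 13.1, -0.1, -0.7, 0.3, -0.1],
[-0.0, 14.5, -0.3, -0.7, 0.3, -0.1],
[-0.0, 15.9, -0.4, -0.7, 0.3, -0.1],
```

Emit:
jog_arm([
  [0,2,1.9,-0.7,0.3,0],
  [0,4.5,1.9,-0.7,0.3,0],
  [0,6,1.9,-0.7,0.3,0],
  [0,6,1.9,-0.7,0.3,0],
])

```text
time: 3.15
eef_pos: [0.3636, 0.3286, 0.1409]
orientation: [1.199, 2.406, 0.89]
wrist_force: [0.7, -0.0, 0.2]
width: 0.001
grip_force: 0.0
```

```bash
python3 - <<'E'
from h import *
s=robot.read_state();print(s["joints"].round(2),to_st(s["eef_pos"]).round(4),s["wrist_force"].round(1))
rows([lift(0,back=.008)]+[lift(t) for t in(.0,.06,.12,.18,.24,.3,.36,.42,.48,.54)])
f=grab("side");cv2.imwrite("pics/s2.png",cv2.resize(f["img"][170:350,260:500],(800,600)))
E
```

```text
[ 0.59 -0.58  2.18  0.05  0.84 -0.07] [-0.0768  0.0301  0.1409] [ 0.7 -0.   0.2]
[-0.0, -0.6, 0.3, 0.6, 0.1, -0.1],
[-0.0, 0.2, 0.3, 0.6, 0.1, -0.1],
[-0.0, 1.5, -0.2, 0.6, 0.1, -0.1],
[-0.0, 2.8, -0.7, 0.6, 0.1, -0.1],
[-0.0, 4.1, -1.1, 0.6, 0.1, -0.1],
[-0.0, 5.5, -1.3, 0.6, 0.1, -0.1],
[0.0, 6.8, -1.6, 0.6, 0.1, -0.1],
[0.0, 8.2, -1.7, 0.6, 0.1, -0.1],
[0.0, 9.6, -1.7, 0.6, 0.1, -0.1],
[0.0, 11.0, -1.7, 0.6, 0.1, -0.1],
[0.0, 12.3, -1.6, 0.6, 0.1, -0.1],
```

View pics/s2.png

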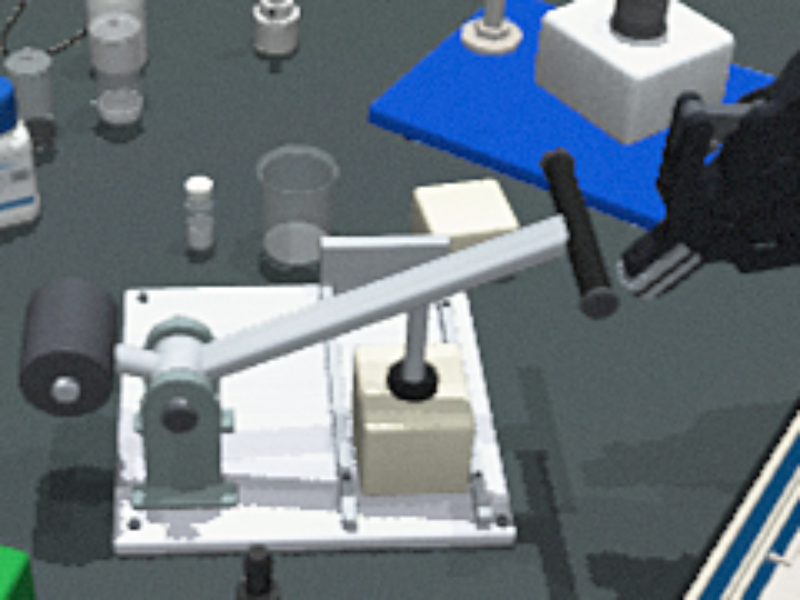

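```bash
python3 - <<'E'
from h import *
f=grab("side");s=robot.read_state()
def pr(p):
    c=np.array(f["R"])@p+np.array(f["t"]);return (c[:2]/c[2]*f["f"]+[f["cx"],f["cy"]]).round(1)
R=Ro.from_rotvec(s["orientation"]).as_matrix();T=s["eef_pos"]
for p in(T,T-.035*R[:,2],T-.035*R[:,2]+.0145*R[:,1],st([-.078,.059,.181]),st([-.078,-.059,.181])):q=pr(p);print(q,((q-[260,170])*800/240).round())
P=world(f)
m=(f["img"].max(2)<90)&(P[...,2]>.1)&(P[...,2]<.3)
v,u=np.nonzero(m);k=(u>440)&(u<475)&(v>230)&(v<270)
L=np.array([to_st(P[b,a]) for a,b in zip(u[k],v[k])]);print(L[np.argsort(L[:,2])][:5].round(3), len(L))
L=np.array([to_st(P[b,a]) for a,b in zip(u,v) if 420<a<442 and 215<b<266]);print(np.median(L,0).round(3),np.percentile(L,[2,98],axis=0).round(3))
E
```

```text
[433.4 269.2] [578. 331.]
[448.8 257.4] [629. 291.]
[443.  253.3] [610. 278.]
[439.6 261.7] [599. 306.]
[426.4 218.2] [555. 161.]
[[-0.116  0.036  0.165]
 [-0.117  0.037  0.168]
 [-0.119  0.037  0.168]
 [-0.106  0.04   0.169]
 [-0.122  0.036  0.169]] 499
[-0.076  0.011  0.187] [[-0.085 -0.056  0.176]
 [-0.071  0.059  0.19 ]]
```

```bash
python3 - <<'E'
from h import *
s=robot.read_state();R=Ro.from_rotvec(s["orientation"]).as_matrix();T=s["eef_pos"]
o=[]
for n in("side","scene"):
    f=grab(n)
    def pr(p):
        c=np.array(f["R"])@p+np.array(f["t"]);return (c[:2]/c[2]*f["f"]+[f["cx"],f["cy"]])
    q=pr(T).astype(int);x0,y0=q[0]-20,q[1]-60
    im=cv2.resize(f["img"][y0:y0+100,x0:x0+80],(400,500),interpolation=cv2.INTER_CUBIC)
    for d,c in((0,(0,0,255)),(.035,(0,255,0)),(.073,(255,0,0))):
        a=(pr(T-d*R[:,2])-[x0,y0])*5;cv2.circle(im,tuple(int(v) for v in a),4,c,-1)
    o.append(im)
cv2.imwrite("pics/s3.png",np.hstack(o))
E
```

```text
(no output)
```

View pics/s3.png

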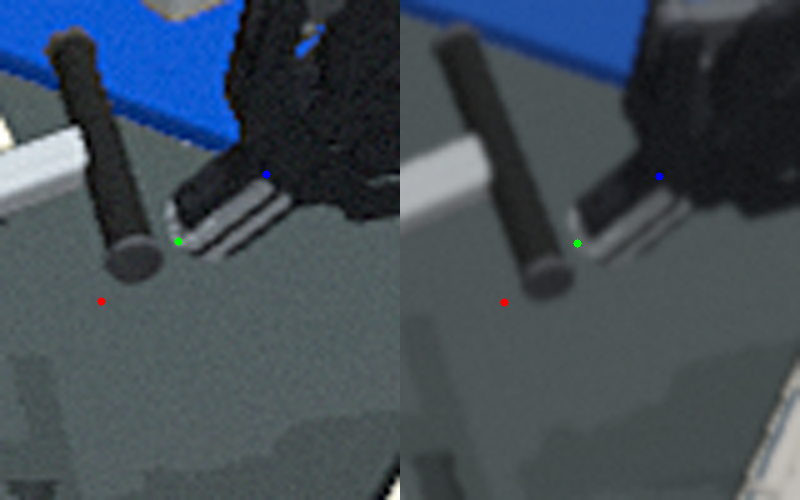

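```bash
python3 - <<'E'
from h import *
s=robot.read_state();R=Ro.from_rotvec(s["orientation"]).as_matrix();T=s["eef_pos"]
print(s["joints"].round(3),s["width"])
for n in("side","scene"):
    f=grab(n);P=world(f);L=(P-T)@R
    m=(f["range_z"]>0)&(abs(L[...,0])<.06)&(abs(L[...,1])<.07)&(L[...,2]>-.16)&(L[...,2]<.02)&(P[...,2]>.05)
    m&=~((abs(P-st([-.078,0,.181]))@S)[...,0]<.0) 
    q=L[m]
    for a in np.arange(-.16,.02,.01):
        k=q[(q[:,2]>=a)&(q[:,2]<a+.01)]
        if len(k)>2: print(n,a.round(3),len(k),(np.percentile(k,[5,95],axis=0)[:,:2]*1000).round().tolist())
E
```

```text
[ 0.593 -0.584  2.184  0.047  0.841 -0.072] 0.0030514380771820967
side -0.16 284 [[-5.0, -32.0], [11.0, 39.0]]
side -0.15 341 [[-6.0, -32.0], [19.0, 42.0]]
side -0.14 361 [[-3.0, -45.0], [19.0, 56.0]]
side -0.13 427 [[-5.0, -53.0], [17.0, 61.0]]
side -0.12 352 [[-7.0, -48.0], [17.0, 56.0]]
side -0.11 340 [[-10.0, -42.0], [16.0, 48.0]]
side -0.1 258 [[-9.0, -37.0], [12.0, 40.0]]
side -0.09 202 [[-9.0, -26.0], [13.0, 32.0]]
side -0.08 99 [[-3.0, -11.0], [11.0, 15.0]]
side -0.07 106 [[-6.0, -11.0], [11.0, 14.0]]
side -0.06 103 [[-6.0, -11.0], [11.0, 14.0]]
side -0.05 194 [[-51.0, -4.0], [26.0, 35.0]]
side -0.04 259 [[-53.0, 20.0], [28.0, 38.0]]
side -0.03 105 [[-40.0, 28.0], [28.0, 42.0]]
side -0.02 77 [[-38.0, 36.0], [-19.0, 48.0]]
side -0.01 77 [[-39.0, 39.0], [-20.0, 52.0]]
side 0.0 79 [[-39.0, 44.0], [-20.0, 57.0]]
side 0.01 73 [[-38.0, 50.0], [-19.0, 62.0]]
scene -0.16 203 [[-5.0, -28.0], [13.0, 39.0]]
scene -0.15 286 [[-4.0, -32.0], [20.0, 41.0]]
scene -0.14 299 [[-2.0, -49.0], [21.0, 56.0]]
scene -0.13 356 [[-5.0, -54.0], [18.0, 61.0]]
scene -0.12 284 [[-4.0, -49.0], [18.0, 56.0]]
scene -0.11 288 [[-8.0, -40.0], [18.0, 48.0]]
scene -0.1 203 [[-8.0, -36.0], [14.0, 39.0]]
scene -0.09 168 [[-8.0, -26.0], [14.0, 32.0]]
scene -0.08 86 [[-3.0, -12.0], [13.0, 14.0]]
scene -0.07 91 [[-5.0, -12.0], [12.0, 14.0]]
scene -0.06 91 [[-5.0, -9.0], [12.0, 13.0]]
scene -0.05 185 [[-51.0, -4.0], [27.0, 34.0]]
scene -0.04 280 [[-53.0, 7.0], [30.0, 38.0]]
scene -0.03 114 [[-49.0, 30.0], [30.0, 42.0]]
scene -0.02 80 [[-38.0, 35.0], [-18.0, 47.0]]
scene -0.01 79 [[-38.0, 39.0], [-18.0, 51.0]]
scene 0.0 80 [[-38.0, 44.0], [-18.0, 56.0]]
scene 0.01 77 [[-38.0, 50.0], [-18.0, 60.0]]
```

Both views show the visible fingertips ending about 40 mm behind the reported TCP, while the bar projects correctly. I'll trust the pictures and shift the contact point about 25 mm further along the tool.

```bash
python3 - <<'E'
from h import *
rows([lift(0,back=.012),lift(0,back=.012,c=.06),lift(0,c=.06)]+[lift(t,c=.06) for t in(.05,.1,.15,.2)])
E
```

```text
[-0.0, -0.5, 0.1, 0.3, 0.1, -0.2],
[-0.0, -0.5, 2.6, 0.3, 0.1, -0.2],
[-0.0, 0.7, 2.6, 0.3, 0.1, -0.2],
[-0.0, 1.8, 2.2, 0.3, 0.1, -0.2],
[-0.0, 2.9, 1.8, 0.3, 0.1, -0.2],
[-0.0, 4.0, 1.4, 0.3, 0.1, -0.2],
[-0.0, 5.1, 1.1, 0.3, 0.1, -0.2],
```

Emit:
jog_arm([
  [0,-0.5,0.1,0,0,0],
  [0,-0.5,1.5,0,0,0],
  [0,-0.5,2.6,0,0,0],
  [0,0.4,2.6,0,0,0],
  [0,1.2,2.4,0,0,0],
  [0,2,2.1,0,0,0],
  [0,2.9,1.8,0,0,0],
])

```text
time: 4.32
eef_pos: [0.3889, 0.3479, 0.1427]
orientation: [1.201, 2.409, 0.885]
wrist_force: [-1.4, -2.4, -0.1]
width: -0.001
grip_force: 0.9
```

```bash
python3 - <<'E'
from h import *
s=robot.read_state();print(to_st(s["eef_pos"]).round(4),s["wrist_force"].round(1))
rows([lift(t,c=.06) for t in(.1,.15,.22,.3,.38,.46,.54,.62,.7,.78,.84)])
f=grab("side");cv2.imwrite("pics/s4.png",cv2.resize(f["img"][150:350,260:520],(780,600)))
E
```

```text
[-0.045   0.0303  0.1427] [-1.4 -2.4 -0.1]
[-0.0, -0.2, 0.0, 0.3, 0.1, -0.1],
[-0.0, 0.9, -0.3, 0.3, 0.1, -0.1],
[-0.0, 2.4, -0.7, 0.3, 0.1, -0.1],
[-0.0, 4.3, -1.0, 0.3, 0.1, -0.1],
[-0.0, 6.1, -1.2, 0.3, 0.1, -0.1],
[-0.0, 7.9, -1.2, 0.3, 0.1, -0.1],
[-0.0, 9.8, -1.1, 0.3, 0.1, -0.1],
[0.0, 11.6, -0.8, 0.3, 0.1, -0.1],
[0.0, 13.4, -0.4, 0.3, 0.1, -0.1],
[0.0, 15.1, 0.2, 0.3, 0.1, -0.1],
[0.0, 16.4, 0.7, 0.3, 0.1, -0.1],
```

View pics/s4.png

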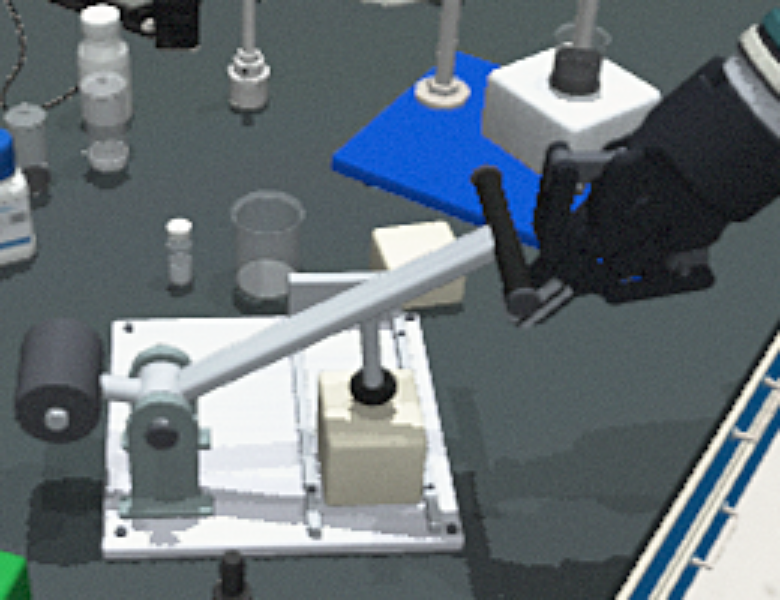

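Contact is made at the fingertip: the bar at (520,295) is on the finger and the arm has just started to lift. I continue along the arc with 8 mm more finger under the bar.

Emit:
jog_arm([
  [0,0.7,0.2,0,0,0],
  [0,2.2,0.1,0,0,0],
  [0,4.1,-0.2,0,0,0],
  [0,6,-0.4,0,0,0],
  [0,7.9,-0.4,0,0,0],
  [0,9.8,-0.3,0,0,0],
  [0,11.6,0,0,0,0],
])

```text
time: 5.25
eef_pos: [0.4608, 0.402, 0.2186]
orientation: [1.2, 2.408, 0.887]
wrist_force: [-0.5, -1.0, 0.1]
width: -0.003
grip_force: 0.1
```

```bash
cat >> h.py <<'E'
def armangle(n="side"):
    f=grab(n);P=(world(f)-O)@S;im=f["img"].astype(int)
    m=(f["range_z"]>0)&(abs(P[...,1])<.012)&(P[...,0]>-.12)&(P[...,0]<.2)&(P[...,2]>.13)&(im.min(2)>90)
    q=P[m];d=q[:,[0,2]]-[.13,.084];r=np.hypot(*d.T);d=d[(r>.08)&(r<.235)]
    print("arm elev-25 (rad)",np.median(np.arctan2(d[:,1],-d[:,0])-np.radians(25)),len(d));return f
E
python3 - <<'E'
from h import *
s=robot.read_state();print(to_st(s["eef_pos"]).round(4),s["wrist_force"].round(1))
armangle();armangle("scene")
rows([lift(t,c=.068) for t in(.54,.62,.7,.78,.84)])
E
```

```text
[0.045  0.0299 0.2186] [-0.5 -1.   0.1]
arm elev-25 (rad) 0.6435401688342259 931
arm elev-25 (rad) 0.6768036493172556 911
[0.0, -2.1, -0.3, 0.6, 0.1, -0.2],
[0.0, -0.3, -0.0, 0.6, 0.1, -0.2],
[0.0, 1.5, 0.4, 0.6, 0.1, -0.2],
[0.0, 3.2, 1.0, 0.6, 0.1, -0.2],
[0.0, 4.5, 1.5, 0.6, 0.1, -0.2],
```

Emit:
jog_arm([
  [0,1.5,0.4,0,0,0],
  [0,3,0.9,0,0,0],
  [0,4.3,1.4,0,0,0],
  [0,4.3,1.4,0,0,0],
])

```text
time: 5.85
eef_pos: [0.4934, 0.4266, 0.2342]
orientation: [1.201, 2.409, 0.885]
wrist_force: [-0.4, 0.0, -0.5]
width: 0.0
grip_force: 0.0
```

```bash
python3 - <<'E'
from h import *
s=robot.read_state();print(to_st(s["eef_pos"]).round(4),s["wrist_force"].round(1),s["joints"].round(2))
armangle()
R=Ro.from_rotvec(s["orientation"]).as_matrix();T=s["eef_pos"]
p=lambda x,y,z,t:(st([x,y,z]),ori(37.2,t))
x,y,z=to_st(T)
# back out along -tool y, then up/front, then beside (+y), level out
rows([p(.03,.03,.25,40),p(-.02,.03,.25,40),p(-.04,.06,.24,30),p(-.03,.09,.23,20),p(-.015,.10,.22,10),p(-.005,.10,.21,0),p(-.005,.10,.17,0)])
E
```

```text
[0.0859 0.0298 0.2342] [-0.4  0.  -0.5] [ 0.61 -0.2   1.73  0.03  0.9  -0.04]
arm elev-25 (rad) 0.9339725868701527 707
[0.0, -3.2, -4.8, 0.3, 0.1, -0.2],
[-0.0, -7.0, -8.0, 0.3, 0.1, -0.2],
[3.0, -9.2, -8.6, 10.3, 0.1, -0.2],
[6.0, -9.0, -7.2, 20.3, 0.0, -0.2],
[7.0, -8.5, -5.4, 30.3, 0.0, -0.2],
[7.0, -8.4, -4.0, 40.3, 0.0, -0.2],
[7.0, -11.0, -1.0, 40.3, 0.0, -0.2],
```

Emit:
jog_arm([
  [0,-3.2,-4.8,0,0,0],
  [0,-7,-8,0,0,0],
  [3,-9.2,-8.6,10,0,0],
  [6,-9,-7.2,20,0,0],
  [7,-8.5,-5.4,30,0,0],
  [7,-8.4,-4,40,0,0],
  [7,-11,-1,40.2,0,0],
  [7,-11,-1,40.2,0,0],
  [7,-11,-1,40.2,0,0],
])

```text
time: 7.02
eef_pos: [0.3782, 0.4276, 0.1721]
orientation: [1.4, 2.811, 0.006]
wrist_force: [-0.7, 0.1, 0.6]
width: -0.0
grip_force: 0.0
```

```bash
cat >> h.py <<'E'
def blk(f):
    P=(world(f)-O)@S;im=f["img"].astype(int)
    m=(abs(P[...,2]-.07)<.004)&(im[...,2]-im[...,0]>12)&(im.min(2)>80)&(abs(P[...,0])<.05)&(abs(P[...,1])<.16)
    q=P[m];print("block",len(q),np.percentile(q,[1,50,99],axis=0).round(3).tolist() if len(q)>9 else 0)
E
python3 - <<'E'
from h import *
s=robot.read_state();print(to_st(s["eef_pos"]).round(4),s["wrist_force"].round(1),s["joints"].round(2))
f=armangle();blk(f);cv2.imwrite("pics/s5.png",cv2.resize(f["img"][110:350,260:540],(700,600)))
R=Ro.from_rotvec(s["orientation"]).as_matrix();L=(world(f)-s["eef_pos"])@R
m=(abs(L[...,0])<.025)&(abs(L[...,1])<.03)&(L[...,2]<.02)&(L[...,2]>-.1)
print("tip z",np.percentile(L[m][:,2],[90,99,100]))
p=lambda x,y,z,t:(st([x,y,z]),ori(37.2,t))
rows([p(-.005,.09,.12,0),p(-.005,.09,.06,0),p(-.005,.09,.02,0),p(-.005,.09,-.008,0)])
E
```

```text
[-0.0053  0.1002  0.1721] [-0.7  0.1  0.6] [0.75 0.14 1.36 0.   1.64 0.1 ]
arm elev-25 (rad) 1.2761325980133813 813
block 541 [[-0.029, -0.026, 0.067], [-0.005, 0.005, 0.071], [0.029, 0.032, 0.073]]
tip z [-0.05088187 -0.04058178 -0.03736241]
[-1.0, -0.0, 5.3, 0.4, -0.1, -0.1],
[-1.0, -0.1, 11.3, 0.4, -0.1, -0.1],
[-1.0, -0.1, 15.3, 0.4, -0.1, -0.1],
[-1.0, -0.1, 18.1, 0.4, -0.1, -0.1],
```

View pics/s5.png

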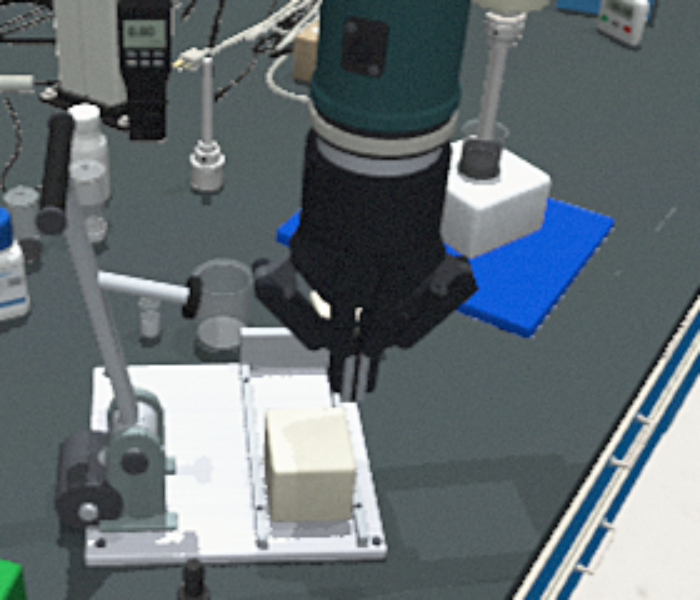

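The arm is fully raised (about 1.28 rad), the foot points forward at (195,295), and the block at (310,465) is unmoved. Next I check the foot's clearance for the push.

```bash
python3 - <<'E'
from h import *
f=armangle();P=(world(f)-O)@S
v,u=np.mgrid[0:480,0:640]
m=(u>=333)&(u<=342)&(v>=218)&(v<=238)&(f["range_z"]>0)&(abs(P[...,1])<.04)
print(len(P[m]),np.percentile(P[m],[2,50,98],axis=0).round(3))
s=robot.read_state();R=Ro.from_rotvec(s["orientation"]).as_matrix();L=(world(f)-s["eef_pos"])@R
for a in np.arange(-.3,-.03,.02):
    k=L[(L[...,2]>a)&(L[...,2]<a+.02)&(abs(L[...,0])<.06)&(abs(L[...,1])<.09)&(f["range_z"]>0)];print(a.round(2),len(k),np.percentile(k,[1,99],axis=0)[:,:2].round(3).tolist() if len(k) else 0)
E
```

```text
arm elev-25 (rad) 1.2768112956481765 810
117 [[ 0.081 -0.009  0.199]
 [ 0.087  0.007  0.215]
 [ 0.093  0.015  0.223]]
-0.3 1056 [[0.002, -0.031], [0.041, 0.035]]
-0.28 864 [[-0.0, -0.031], [0.041, 0.035]]
-0.26 969 [[0.001, -0.033], [0.037, 0.036]]
-0.24 714 [[0.0, -0.033], [0.036, 0.036]]
-0.22 959 [[-0.009, -0.035], [0.037, 0.036]]
-0.2 762 [[0.001, -0.033], [0.038, 0.037]]
-0.18 502 [[0.0, -0.034], [0.038, 0.037]]
-0.16 564 [[-0.006, -0.041], [0.02, 0.042]]
-0.14 1037 [[-0.012, -0.06], [0.02, 0.061]]
-0.12 687 [[-0.012, -0.054], [0.018, 0.054]]
-0.1 631 [[-0.011, -0.039], [0.013, 0.038]]
-0.08 193 [[-0.005, -0.016], [0.012, 0.016]]
-0.06 169 [[-0.007, -0.013], [0.012, 0.013]]
-0.04 4 [[0.005, -0.006], [0.009, 0.006]]
```

Emit:
jog_arm([
  [-1,0,5.3,0,0,0],
  [-1,0,10,0,0,0],
  [-1,0,13.5,0,0,0],
  [-1,0,15.5,0,0,0],
  [-1,0,16.5,0,0,0],
  [-1,0,17.3,0,0,0],
  [-1,0,18,0,0,0],
  [-1,0,18,0,0,0],
])

```text
time: 8.12
eef_pos: [0.3845, 0.42, -0.0095]
orientation: [1.401, 2.812, 0.003]
wrist_force: [0.1, 0.3, -0.7]
width: 0.0
grip_force: 0.0
```

```bash
python3 - <<'E'
from h import *
s=robot.read_state();T=s["eef_pos"];print(to_st(T).round(4),s["wrist_force"].round(1),s["joints"].round(2))
f=armangle();blk(f)
R=Ro.from_rotvec(s["orientation"]).as_matrix();P=world(f);L=(P-T)@R
m=(abs(L[...,0])<.02)&(abs(L[...,1])<.02)&(L[...,2]>-.1)&(f["img"].max(2)<110)&(P[...,2]>.02)
print("tip z",np.percentile(P[m][:,2],[0,1,5]))
p=lambda y:(st([-.004,y,-.008]),ori(37.2,0))
rows([p(y) for y in(.07,.055,.045,.03,.01,-.01,-.03,-.05,-.058,-.062,-.064)])
E
```

```text
[-0.0049  0.0903 -0.0095] [ 0.1  0.3 -0.7] [0.73 0.26 1.6  0.   1.29 0.08]
arm elev-25 (rad) 1.2763117945892495 822
block 51 [[0.017, -0.032, 0.066], [0.027, -0.002, 0.07], [0.03, 0.016, 0.073]]
tip z [0.03228141 0.03429396 0.03810328]
[-2.0, 0.1, -0.1, 0.1, -0.1, -0.2],
[-3.5, 0.1, -0.1, 0.1, -0.1, -0.2],
[-4.5, 0.1, -0.1, 0.1, -0.1, -0.2],
[-6.0, 0.1, -0.1, 0.1, -0.1, -0.2],
[-8.0, 0.1, -0.1, 0.1, -0.1, -0.2],
[-10.0, 0.1, -0.1, 0.1, -0.1, -0.2],
[-12.0, 0.1, -0.1, 0.1, -0.1, -0.2],
[-14.0, 0.1, -0.1, 0.1, -0.1, -0.2],
[-14.8, 0.1, -0.1, 0.1, -0.1, -0.2],
[-15.2, 0.1, -0.1, 0.1, -0.1, -0.2],
[-15.4, 0.1, -0.1, 0.1, -0.1, -0.2],
```

Emit:
jog_arm([
  [-2,0,0,0,0,0],
  [-3.2,0,0,0,0,0],
  [-4,0,0,0,0,0],
  [-4.6,0,0,0,0,0],
  [-5.3,0,0,0,0,0],
  [-6.1,0,0,0,0,0],
  [-7,0,0,0,0,0],
  [-8,0,0,0,0,0],
  [-9,0,0,0,0,0],
  [-9,0,0,0,0,0],
])

```text
time: 9.43
eef_pos: [0.4395, 0.3469, -0.0097]
orientation: [1.402, 2.81, 0.002]
wrist_force: [-1.3, 0.1, 0.3]
width: 0.003
grip_force: 0.0
```

```bash
python3 - <<'E'
from h import *
s=robot.read_state();print(to_st(s["eef_pos"]).round(4),s["wrist_force"].round(1))
f=armangle();blk(f);blk(grab("scene"))
E
```

```text
[-0.0052 -0.0011 -0.0097] [-1.3  0.1  0.3]
arm elev-25 (rad) 1.2755678976800535 846
block 26 [[-0.018, -0.05, 0.069], [0.013, -0.028, 0.071], [0.024, -0.0, 0.073]]
block 22 [[0.009, -0.076, 0.067], [0.022, -0.072, 0.069], [0.028, -0.023, 0.072]]
```

Emit:
jog_arm([
  [-1,0,0,0,0,0],
  [-2,0,0,0,0,0],
  [-3,0,0,0,0,0],
  [-4,0,0,0,0,0],
  [-5,0,0,0,0,0],
  [-5.6,0,0,0,0,0],
  [-6,0,0,0,0,0],
  [-6.2,0,0,0,0,0],
  [-6.4,0,0,0,0,0],
  [-6.4,0,0,0,0,0],
])

```text
time: 10.78
eef_pos: [0.4773, 0.2971, -0.0097]
orientation: [-1.401, -2.812, -0.003]
wrist_force: [-0.6, 1.5, -0.5]
width: 0.0
grip_force: 0.0
```

```bash
python3 - <<'E'
from h import *
s=robot.read_state();print(to_st(s["eef_pos"]).round(4),s["wrist_force"].round(1),(S.T@s["wrist_force"]).round(1))
E
```

```text
[-0.0053 -0.0637 -0.0097] [-0.6  1.5 -0.5] [ 0.4  1.5 -0.5]
```

Emit:
jog_arm([
  [-0.15,0,0,0,0,0],
  [-0.3,0,0,0,0,0],
  [-0.3,0,0,0,0,0],
])

```text
time: 11.15
eef_pos: [0.4772, 0.2972, -0.0096]
orientation: [-1.398, -2.808, -0.007]
wrist_force: [-6.1, 7.7, 1.8]
width: -0.002
grip_force: 0.0
```

Force rose to about 10 N with no motion, so the block is seated. I back off and retreat.

Emit:
jog_arm([
  [1,0,0,0,0,0],
  [4,0,0,0,0,0],
  [7,0,0,0,0,0],
  [11,0,0,0,0,0],
  [14,0,-1,0,0,0],
  [15.5,-1,-6,0,0,0],
  [15.5,-4,-12,0,0,0],
  [15.5,-9,-14,0,0,0],
  [15.5,-13,-14,0,0,0],
  [15.5,-13,-14,0,0,0],
])

```text
time: 12.4
eef_pos: [0.2807, 0.3386, 0.1307]
orientation: [1.399, 2.811, 0.004]
wrist_force: [-0.5, 0.5, 0.2]
width: -0.001
grip_force: 0.0
```

```bash
python3 - <<'E'
from h import *
s=robot.read_state();print(to_st(s["eef_pos"]).round(4),s["wrist_force"].round(1),s["time"])
f=armangle();blk(f);cv2.imwrite("pics/s6.png",cv2.resize(f["img"][150:390,250:530],(700,600)))
g=grab("scene");blk(g)
for h in(f,g):
    P=(world(h)-O)@S;m=(h["range_z"]>0)&(abs(P[...,0])<.025)&(P[...,2]>.03)&(P[...,2]<.06)&(P[...,1]<-.05)&(P[...,1]>-.1)
    print("near face y",np.median(P[m][:,1]),m.sum())
E
```

```text
[-0.1368  0.0882  0.1307] [-0.5  0.5  0.2] 12.4
arm elev-25 (rad) 1.276356876732264 807
block 111 [[-0.031, -0.145, 0.066], [0.0, -0.08, 0.069], [0.029, -0.076, 0.073]]
block 136 [[-0.029, -0.14, 0.067], [-0.006, -0.123, 0.07], [0.028, -0.075, 0.073]]
near face y -0.07756630293595297 261
near face y -0.07558404735872273 242
```

View pics/s6.png

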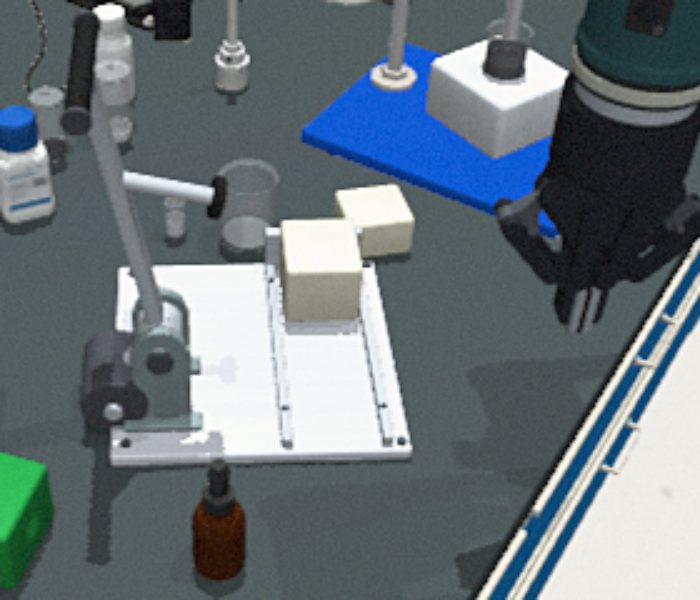

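The block (320,270) is flat against the end stop, with its near face at y ≈ -77 mm as expected. The arm is at its raised stop, the bottle, vial, beaker and spare block are undisturbed, and the robot is clear.

```bash
python3 -c "
from rig import robot
print(robot.finish_job())"
```

```text
the job is handed in; nothing more can be done
None
```

The hold-down arm stays fully raised by itself, the plaster block rests against the end stop, and the job was handed in at about 12.5 s with the robot clear and the bottle, vial, beaker and spare block still standing in place.

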